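# Pile the angle brackets head to tail

### The job

Stack the two loose blue angle brackets on the blue one that already lies on the cork pad, to make a level pile of three. Lay each one flat, long leg down and squarely over the long leg of the one below, but turned end for end: its upstand sticks out past the plain end of the one below, and its own plain end stops about a centimetre short of the upstand below. Leave the bottom bracket where it lies, and do not move the small black bracket.

Things in the scene. Friction and masses are not known exactly. Their poses are not given: they have to be found in the camera images.
- bottom_mid (a point): Bottom blue angle bracket, loose on the cork pad (190 x 120 x 4 mm): long leg 100 x 40 x 12 mm flat, upstand 12 mm thick across one end, 24 mm high overall (twice the thickness, so upstands end level with the leg beside them). Point: middle of the long leg, 6 mm above its underside; x along it to the upstand (outer face +50, inner +38, plain end -50 mm), z up
- bracket_a_mid (a point): Loose blue angle bracket (150 g, upstand up, flat on the counter, either may go first): long leg 100 x 40 x 12 mm flat, upstand 12 mm thick across one end, 24 mm high overall (twice the thickness, so upstands end level with the leg beside them). Point: middle of the long leg, 6 mm above its underside; x along it to the upstand (outer face +50, inner +38, plain end -50 mm), z up
- bracket_b_mid (a point): The other loose blue angle bracket, the same, upstand up, flat on the counter: long leg 100 x 40 x 12 mm flat, upstand 12 mm thick across one end, 24 mm high overall (twice the thickness, so upstands end level with the leg beside them). Point: middle of the long leg, 6 mm above its underside; x along it to the upstand (outer face +50, inner +38, plain end -50 mm), z up
- black_bracket_mid (a point): Small black angle bracket, a bystander of another size: long leg 70 x 30 mm, 9 mm thick, 18 mm high overall; not wanted. The point is the middle of its long leg, half-way up its thickness; x runs toward its upstand
Not all that is in view belongs to the job. What is shaped like the part that bears bracket_a_mid but turquoise is not meant.

How it is judged (in metres and radians):
At the end, for the whole second after the job is handed in: The blue brackets lie in a pile of three, at rest, within 3 degrees of level. Each upper one is turned end for end on the one below (12 degrees), centre 8 to 41 mm toward its plain end, 16 mm sideways, 9 to 15 mm higher. The bottom one has moved under 30 mm (((x of bracket_a_mid in the frame of bottom_mid between -0.041 and -0.008 m and x of bottom_mid in the frame of bracket_a_mid between -0.041 and -0.008 m and y of bracket_a_mid in the frame of bottom_mid between -0.016 and 0.016 m and z of bracket_a_mid in the frame of bottom_mid between 0.009 and 0.015 m and angle between the x axis of bracket_a_mid and the x axis of bottom_mid, either way round below 0.22 rad and x of bracket_b_mid in the frame of bracket_a_mid between -0.041 and -0.008 m and x of bracket_a_mid in the frame of bracket_b_mid between -0.041 and -0.008 m and y of bracket_b_mid in the frame of bracket_a_mid between -0.016 and 0.016 m and z of bracket_b_mid in the frame of bracket_a_mid between 0.009 and 0.015 m and angle between the x axis of bracket_b_mid and the x axis of bracket_a_mid, either way round below 0.22 rad) or (x of bracket_b_mid in the frame of bottom_mid between -0.041 and -0.008 m and x of bottom_mid in the frame of bracket_b_mid between -0.041 and -0.008 m and y of bracket_b_mid in the frame of bottom_mid between -0.016 and 0.016 m and z of bracket_b_mid in the frame of bottom_mid between 0.009 and 0.015 m and angle between the x axis of bracket_b_mid and the x axis of bottom_mid, either way round below 0.22 rad and x of bracket_a_mid in the frame of bracket_b_mid between -0.041 and -0.008 m and x of bracket_b_mid in the frame of bracket_a_mid between -0.041 and -0.008 m and y of bracket_a_mid in the frame of bracket_b_mid between -0.016 and 0.016 m and z of bracket_a_mid in the frame of bracket_b_mid between 0.009 and 0.015 m and angle between the x axis of bracket_a_mid and the x axis of bracket_b_mid, either way round below 0.22 rad)) and angle between each of bottom_mid, bracket_a_mid, bracket_b_mid's own z axis and vertical below 0.05 rad and distance of bottom_mid from where it was at the start of the episode below 0.03 m and linear speed of each of bottom, bracket_a, bracket_b below 0.02 m/s); the robot touches nothing.
It fails at once if the small black bracket is moved by more than 20 mm (distance of black_bracket_mid from where it was at the start of the episode above 0.02 m).
It also fails if it takes over 48 s, if anything falls off the work surface, if the arm or the gripper's body presses on something with over 40 N, if the wrist force passes 120 N, or if a joint passes its speed limit or range.

### The arm

A 6-joint arm with a two-finger parallel gripper is mounted at the origin on a cart in front of the work surface, level with it; the furniture and walls round the work are solid. World frame = base frame: x ahead of the robot, y to its left, z up, the work surface at z = 0. Lengths are in mm, angles in rad, forces in N, time in s.
With the tool pointing down it reaches from about 375 to 825 mm from the base axis. Payload 5.5 kg.
Tool frame: the origin (TCP) lies on the centre line of the jaws, within the pads' length; the fingertips stand 8 mm ahead of it and the grasp point (between the pads) lies 11 mm behind it; z points along the fingers, y is the direction in which the jaws open and shut (so a half turn about z gives the same grasp; the last joint's range is limited). The gripper opens to 85 mm and grips with 20 to 120 N. Pads are 22 mm wide; open, the fingers measure 114 mm over their backs; the gripper's body (76 mm by 85 mm) begins 54 mm behind the grasp point. The pads swing forward as they close: fully open they stand 13 mm farther back than shut.
Start: joints at [-1.164, 0.314, -0.047, 1.21, 0, 1.571], TCP at [237.4, -551.032, 239.299] pointing down, gripper open.
Joint ranges: [-2.67, 2.67], [-0.69, 1.73], [-1.03, 1.25], [-2.08, 2.16], [-1.42, 1.45], [-3.14, 3.14]. Speed limits (rad/s): [2.39, 2.39, 3.01, 3.14, 3.14, 3.14].

### API

Orientations are given as a unit quaternion [x, y, z, w].
In Python, from bench import bot gives the robot as it stands.
- The arm moves only by the shell command python3 -m inch 'ROWS' [OPENING]. ROWS is JSON, a list that holds one entry, the list of rows, each a list of 4 numbers: the shift along the tool's x, y, z normalised to -1 to 1, where 1 is 0.3 m, then the turn about the tool's z normalised to -1 to 1, where 1 is 2 pi rad. A call has 1 to 20 rows; each row is the pose to reach, as a shift and turn from the pose commanded when the call began, along the tool's axes at that moment, turning the shorter way round; what a row does not reach only later rows make up. A row lasts 1/8 s, in which the tool goes at most 62.5 mm and 10.7 degrees, less where a joint would pass 70% of its speed; a pose out of reach is approached as far as the arm can. A call with a number of a shift or a turn outside -1 to 1 is refused whole. A call with a gripper value outside its range is refused whole. OPENING is the gripper command: -1 is fully open, 1 is shut, values between are in proportion, set as the call begins (- or left out, the last holds). The fingers move at their own pace and stop on an object; the grip force is fixed at half the most. Time passes only in rows, so rows that repeat a pose let the fingers close. It gives the time, the measured TCP pose, the force and the opening at its end, in the units of the state.
- bot.observe(): the state, without advancing time (a new reading comes with each control period).
- bot.grab_frame(name): name is "scene" or "top"; returns the picture (384x512x3 uint8, blue, green, red); there is no depth.
- bot.calibration(name): a dict with "camera_matrix" (3x3 intrinsics, pixels), "R" (3x3) and "t" (3): a world point X has camera coordinates R X + t. Camera axes: x right, y down, z forward; pixel columns grow to the right and rows downward; lengths in mm; the calibration is good to about 2 mm. A picture is of the moment at which its call begins. calibration takes no time and is no camera call.
- bot.sign_off(): hands the job in, once; it reports no verdict.
The state is a dict: "time_s": time; "joint_positions": joint angles; "joint_velocities": joint speeds; "tau": joint torques, N m; "position": TCP position; "tool_rot": TCP orientation; "wrist_force": force on the tool from outside, world axes, zero at the start; "ft_torque": the same for the moment, N m; "finger_gap": opening from 0.0 (shut) to 1.0 (fully open).
Only numpy, scipy, OpenCV 4.12 (cv2) and the standard library are available. Lean on these libraries where they do the work, as an engineer would, in place of code of your own. Each camera call takes 0.05 s, during which the arm holds its last target.

## Working session

There is one attempt and no reset: what is moved stays moved. The work goes in short steps, Python scripts to look and compute and a shell command to move; the robot and the scene stay as the last step left them, time stands still between calls to the robot, and variables do not carry over. Pictures are saved under pics/ and viewed, and the job is handed in when it is done.

```bash
ls; mkdir -p pics; python3 - <<'E'
from bench import bot
import cv2
print(bot.observe())
for n in("scene","top"):
    im=bot.grab_frame(n); cv2.imwrite(f"pics/{n}0.png",im)
    c=bot.calibration(n); print(n,c)
E
```

```text
pics
{'time_s': 0.0, 'joint_positions': array([-1.16402685e+00,  3.14187918e-01, -4.80473676e-02,  1.21019388e+00,
        1.86684911e-05,  1.57083889e+00]), 'joint_velocities': array([ 3.28723881e-05, -7.72492484e-05, -9.47197801e-04, -8.73665330e-04,
       -1.97892030e-04, -2.85106537e-04]), 'tau': array([ 4.24222335e-04, -5.39591682e+01,  3.39750230e+01,  1.91457442e-02,
       -1.32465516e-04,  1.56986761e-05]), 'position': array([ 237.17689884, -550.54004418,  238.47129049]), 'tool_rot': array([ 9.79392495e-01,  2.01964535e-01, -1.55779879e-04, -8.01473012e-04]), 'wrist_force': array([-0.20922288,  0.29005837,  0.78920754]), 'ft_torque': array([0.00017776, 0.0031462 , 0.01923064]), 'finger_gap': 0.9987333345397671}
scene {'camera_matrix': array([[492.43628602,   0.        , 254.51037701],
       [  0.        , 492.43628602, 198.37666702],
       [  0.        ,   0.        ,   1.        ]]), 'R': array([[-0.89958946, -0.4363519 , -0.01832546],
       [-0.26572965,  0.58016691, -0.76993124],
       [ 0.34659278, -0.68775241, -0.63786368]]), 't': array([454.03798855, 203.09377673, 860.34943305])}
top {'camera_matrix': array([[361.47881172,   0.        , 256.79312721],
       [  0.        , 361.47881172, 191.86675403],
       [  0.        ,   0.        ,   1.        ]]), 'R': array([[-0.01333817, -0.99987057, -0.00899658],
       [-0.99635329,  0.01404849, -0.08415917],
       [ 0.08427466,  0.00784124, -0.99641171]]), 't': array([ 15.69851369, 520.86697705, 853.74887401])}
```

View pics/scene0.png

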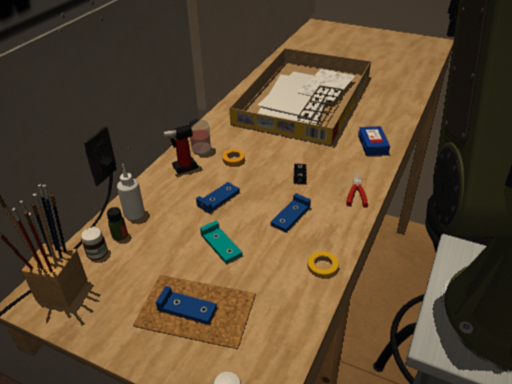

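View pics/top0.png

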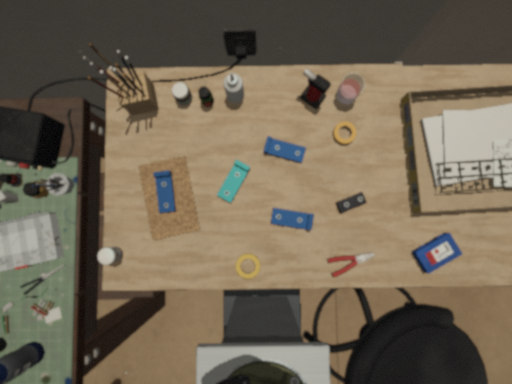

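```bash
cat > h.py <<'E'
import numpy as np,cv2
from bench import bot
def ray(n,u,v,z):
    c=bot.calibration(n);K,R,t=c["camera_matrix"],c["R"],np.array(c["t"])
    C=-R.T@t; d=R.T@np.linalg.inv(K)@np.array([u,v,1.])
    return (C+d*(z-C[2])/d[2])[:2]
def proj(n,X):
    c=bot.calibration(n);p=c["camera_matrix"]@(c["R"]@np.array(X,float)+c["t"]);return p[:2]/p[2]
def blue(im):
    h=cv2.cvtColor(im,cv2.COLOR_BGR2HSV)
    return cv2.inRange(h,(100,110,50),(125,255,255))
def rects(n,im,z,zs=(0,)):
    m=blue(im);cs,_=cv2.findContours(m,cv2.RETR_EXTERNAL,cv2.CHAIN_APPROX_NONE)
    for c in cs:
        if cv2.contourArea(c)<200: continue
        P=np.array([ray(n,*p[0],z) for p in c],np.float32)
        r=cv2.minAreaRect(P); print(n,c.mean(0).round(),"c",np.round(r[0],1),"size",np.round(r[1],1),"ang",round(r[2],1),np.round(cv2.boxPoints(r)).tolist())
E
python3 - <<'E'
from h import *
t=cv2.imread("pics/top0.png");s=cv2.imread("pics/scene0.png")
rects("top",t,12);rects("scene",s,12)
a=cv2.resize(t[120:245,135:335],None,fx=4,fy=4,interpolation=cv2.INTER_CUBIC);cv2.imwrite("pics/ct.png",a)
b=cv2.resize(s[150:340,140:340],None,fx=3,fy=3,interpolation=cv2.INTER_CUBIC);cv2.imwrite("pics/cs.png",b)
E
```

```text
top [[437. 252.]] c [ 370.  -421.5] size [59.5 97.8] ang 28.2 [[321.0, -393.0], [367.0, -479.0], [419.0, -451.0], [373.0, -364.0]]
top [[292. 219.]] c [455.  -75.6] size [94.5 34.1] ang 80.1 [[430.0, -119.0], [464.0, -125.0], [480.0, -32.0], [446.0, -26.0]]
top [[165. 192.]] c [526.1 234.6] size [97.6 36.6] ang 8.4 [[475.0, 246.0], [481.0, 209.0], [577.0, 224.0], [572.0, 260.0]]
top [[284. 150.]] c [624.9 -59.8] size [93.5 37.5] ang 72.1 [[593.0, -99.0], [628.0, -110.0], [657.0, -21.0], [621.0, -10.0]]
scene [[189. 306.]] c [520.6 233.1] size [87.9 39.6] ang 6.9 [[475.0, 247.0], [479.0, 208.0], [567.0, 219.0], [562.0, 258.0]]
scene [[289. 214.]] c [454.6 -69.4] size [90.9 37.9] ang 79.3 [[427.0, -111.0], [465.0, -118.0], [482.0, -28.0], [444.0, -21.0]]
scene [[217. 195.]] c [628.2 -64.7] size [90.4 49.6] ang 72.9 [[591.0, -101.0], [639.0, -115.0], [665.0, -29.0], [618.0, -14.0]]
scene [[372. 138.]] c [ 375.  -436.7] size [ 65.8 103.7] ang 29.7 [[321.0, -408.0], [372.0, -498.0], [429.0, -465.0], [378.0, -375.0]]
```

View pics/ct.png

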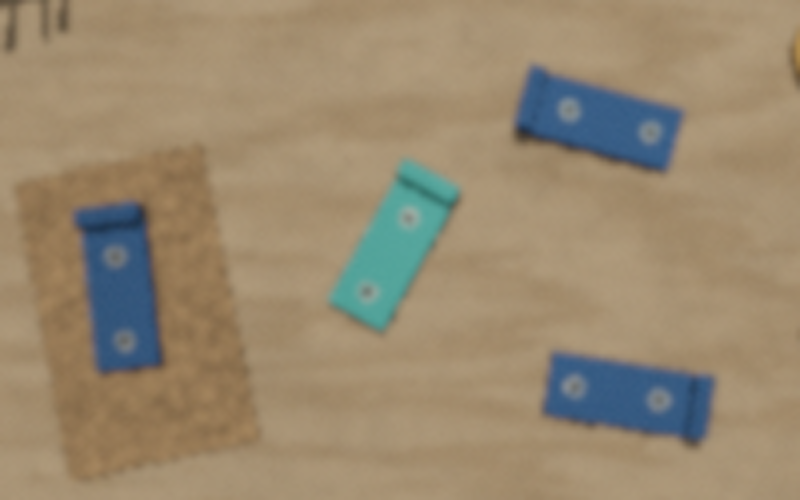

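View pics/cs.png

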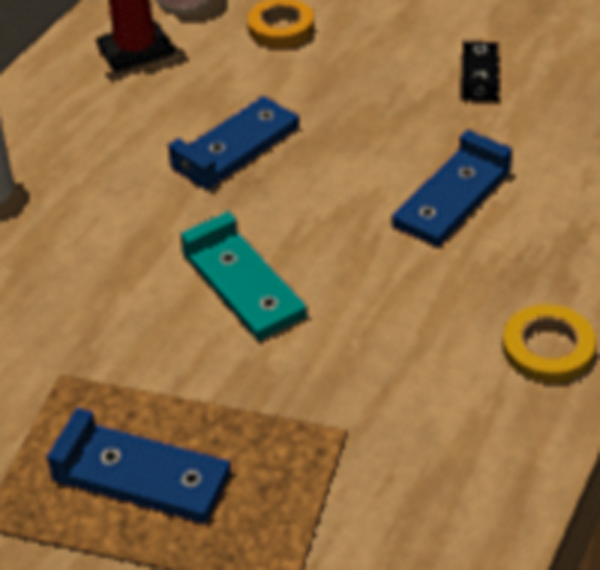

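The blue things in the top view are:
- (166,192): on the cork, so this is the bottom bracket.
- (285,150) and (292,219): the two loose brackets.
- (437,253): a blue box with a label, not wanted.

The turquoise bracket at (234,182) and the small black one at (351,203) are also not wanted. The crop confirms two loose blue L-brackets: the far one has its upstand to the left (+y), the near one to the right (-y), and the bottom one has its upstand pointing away (+x).

Next I measure the screw dots and the edges.

```bash
cat >> h.py <<'E'
def dots(n,im,centers,z):
    # bright unsaturated spots inside blue bracket
    m=blue(im); mc=cv2.morphologyEx(m,cv2.MORPH_CLOSE,np.ones((9,9)))
    h=cv2.cvtColor(im,cv2.COLOR_BGR2HSV)[...,1].astype(float)
    out=[]
    for (u,v) in centers:
        lab=cv2.connectedComponents(mc)[1]; reg=lab==lab[v,u]
        reg=cv2.erode(reg.astype(np.uint8),np.ones((3,3)))
        spot=((h<120)&(reg>0)).astype(np.uint8)
        k,l,st,_=cv2.connectedComponentsWithStats(spot)
        i=sorted(range(1,k),key=lambda i:-st[i,4])[:2]
        P=[]
        for j in i:
            ys,xs=np.where(l==j); w=120-h[ys,xs]; P.append(ray(n,(xs*w).sum()/w.sum(),(ys*w).sum()/w.sum(),z))
        out.append(np.array(P)); print(n,(u,v),st[i,4],np.round(P,1).tolist())
    return out
E
python3 - <<'E'
from h import *
t=cv2.imread("pics/top0.png");s=cv2.imread("pics/scene0.png")
for n,im,cs in(("top",t,[(166,192),(285,150),(292,219)]),("scene",s,[(189,306),(217,195),(289,214)])):
    for c,z in zip(cs,(16,12,12)):
        d=dots(n,im,[c],z)[0]
        m=blue(im);m=cv2.morphologyEx(m,cv2.MORPH_CLOSE,np.ones((9,9)));lab=cv2.connectedComponents(m)[1]
        cc=max(cv2.findContours((lab==lab[c[1],c[0]]).astype(np.uint8),0,1)[0],key=len)
        P=np.array([ray(n,*p[0],z) for p in cc]); v=d[0]-d[1]; v/=np.linalg.norm(v); w=np.array([-v[1],v[0]]);M=d.mean(0)
        a=(P-M)@v;b=(P-M)@w
        print("mid",M.round(1),"ang",np.degrees(np.arctan2(v[1],v[0])).round(1),"len",a.min().round(1),a.max().round(1),"sep",np.linalg.norm(d[0]-d[1]).round(1))
        k=abs(a)<20; print("  width edges",np.median(b[k&(b<0)]).round(1),np.median(b[k&(b>0)]).round(1))
E
```

```text
top (166, 192) [42 38] [[544.8, 237.1], [492.9, 230.9]]
mid [518.9 234. ] ang 6.8 len -41.7 55.4 sep 52.3
  width edges -17.4 15.1
top (285, 150) [41 41] [[632.5, -42.4], [617.7, -92.2]]
mid [625.1 -67.3] ang 73.4 len -39.6 53.8 sep 52.0
  width edges -15.0 18.5
top (292, 219) [46 40] [[452.8, -93.9], [461.9, -42.2]]
mid [457.3 -68.1] ang -100.0 len -39.5 55.1 sep 52.5
  width edges -17.0 14.6
scene (189, 306) [38 36] [[544.0, 237.0], [492.3, 230.6]]
mid [518.1 233.8] ang 7.0 len -43.1 61.5 sep 52.1
  width edges -16.7 20.3
scene (217, 195) [17 16] [[616.9, -93.1], [631.7, -43.1]]
mid [624.3 -68.1] ang -106.5 len -49.5 40.7 sep 52.1
  width edges -20.4 15.5
scene (289, 214) [21 18] [[460.9, -43.7], [452.0, -94.7]]
mid [456.4 -69.2] ang 80.1 len -66.7 45.1 sep 51.8
  width edges -16.2 20.7
```

```bash
cat >> h.py <<'E'
from scipy.spatial.transform import Rotation as Ro
def go(x,y,z,psi):
    o=bot.observe();R=Ro.from_quat(o["tool_rot"]).as_matrix();d=R.T@(np.array([x,y,z])-o["position"])/300
    p=np.degrees(np.arctan2(R[1,1],R[0,1])); t=-((psi-p+180)%360-180)/360
    print("pos",o["position"].round(1),"psi",p.round(1),"tilt",np.degrees(np.arccos(-R[2,2])).round(2),"j6",o["joint_positions"][5].round(2),"gap",round(o["finger_gap"],3),"F",o["wrist_force"].round(1),"t",round(o["time_s"],2))
    print("row",d.round(4).tolist(),round(t,4),"turn psi",round(-t*360,1))
E
python3 -c "
from h import *
go(627.8,-57.2,150,-16.6)
go(420,-250,200,-16.6)"
```

```text
pos [ 237.2 -550.6  238.5] psi -66.7 tilt 0.09 j6 1.57 gap 1.0 F [-0.4  0.3 -0.7] t 0.1
row [1.8465, -0.9947, 0.2967] -0.1392 turn psi 50.1
pos [ 237.2 -550.6  238.5] psi -66.7 tilt 0.09 j6 1.57 gap 1.0 F [-0.4  0.3 -0.7] t 0.1
row [0.9561, -0.6788, 0.1295] -0.1392 turn psi 50.1
```

```bash
python3 -m inch '[[[0.92,-0.5,0.05,-0.139],[0.92,-0.5,0.05,-0.139],[0.92,-0.5,0.05,-0.139],[0.92,-0.5,0.05,-0.139],[0.92,-0.5,0.05,-0.139],[0.92,-0.5,0.05,-0.139],[0.92,-0.5,0.05,-0.139]]]' -0.6; python3 -c "
from h import *
go(627.8,-57.2,120,-16.6)"
```

```text
time_s: 0.98
position: [431.4, -304.0, 224.1]
tool_rot: [0.802, 0.597, -0.0, -0.0]
wrist_force: [-0.5, -0.2, 0.4]
finger_gap: 0.797
pos [ 431.4 -304.   224.1] psi -16.6 tilt 0.05 j6 1.25 gap 0.797 F [-0.5 -0.2  0.4] t 0.97
row [0.9759, 0.392, 0.3462] -0.0001 turn psi 0.0
```

```bash
python3 -m inch '[[[0.976,0.392,0.346,0],[0.976,0.392,0.346,0],[0.976,0.392,0.346,0],[0.976,0.392,0.346,0],[0.976,0.392,0.346,0],[0.976,0.392,0.346,0],[0.976,0.392,0.346,0],[0.976,0.392,0.346,0]]]'; python3 -c "
from h import *
go(627.8,-57.2,50,-16.6)
cv2.imwrite('pics/s1.png',bot.grab_frame('scene')[100:300,120:340].repeat(3,0).repeat(3,1)[:600,:800])"
```

```text
time_s: 1.98
position: [627.5, -59.3, 121.0]
tool_rot: [0.803, 0.596, -0.0, 0.0]
wrist_force: [-0.5, -1.6, -0.6]
finger_gap: 0.802
pos [627.5 -59.3 121. ] psi -16.8 tilt 0.04 j6 1.77 gap 0.802 F [-0.5 -1.6 -0.6] t 1.98
row [0.0072, -0.001, 0.2365] -0.0005 turn psi 0.2
```

View pics/s1.png

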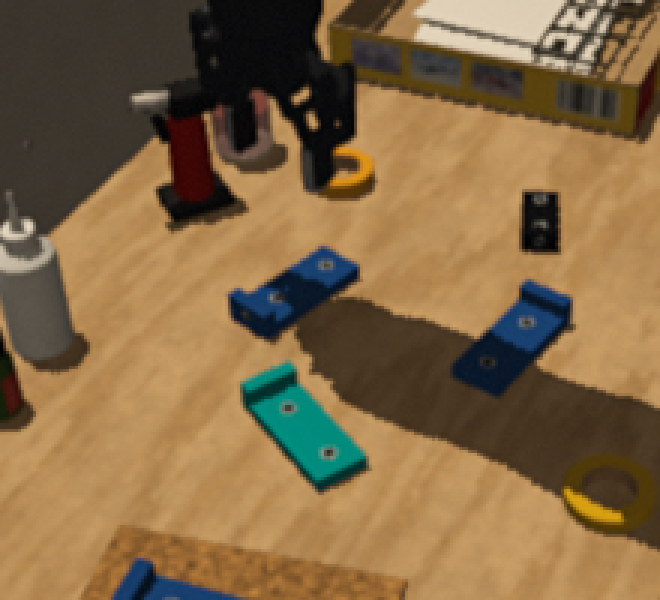

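The gripper stands above the far bracket, at about (290,290) in the crop, with the jaws across its width. I go down to just above the grasp.

```bash
python3 -m inch '[[[0.004,0,0.2,0],[0.004,0,0.3,0],[0.004,0,0.34,0],[0.004,0,0.36,0],[0.004,0,0.37,0],[0.004,0,0.37,0]]]'; python3 -c "
from h import *
go(627.8,-57.2,9,-16.6)"
```

```text
time_s: 2.78
position: [629.2, -56.3, 10.6]
tool_rot: [0.802, 0.597, 0.001, 0.001]
wrist_force: [-0.1, -0.3, 0.7]
finger_gap: 0.8
pos [629.2 -56.3  10.6] psi -16.7 tilt 0.09 j6 1.77 gap 0.8 F [-0.1 -0.3  0.7] t 2.77
row [-0.0043, -0.0037, 0.0052] -0.0002 turn psi 0.1
```

```bash
python3 -m inch '[[[-0.002,-0.004,0.005,0],[-0.002,-0.004,0.005,0],[-0.002,-0.004,0.005,0],[-0.002,-0.004,0.005,0],[-0.002,-0.004,0.005,0],[-0.002,-0.004,0.005,0]]]' 0.6; python3 -c "
from h import *
go(627.8,-57.2,60,-16.6)
cv2.imwrite('pics/s2.png',cv2.resize(bot.grab_frame('scene')[100:250,150:300],None,fx=4,fy=4))"
```

```text
time_s: 3.52
position: [627.6, -56.3, 8.7]
tool_rot: [0.802, 0.597, 0.0, 0.0]
wrist_force: [-1.3, 0.0, 5.9]
finger_gap: 0.449
pos [627.6 -56.3   8.7] psi -16.6 tilt 0.06 j6 1.77 gap 0.449 F [-1.3  0.   5.9] t 3.52
row [-0.0025, 0.0016, -0.1709] -0.0001 turn psi 0.0
```

View pics/s2.png

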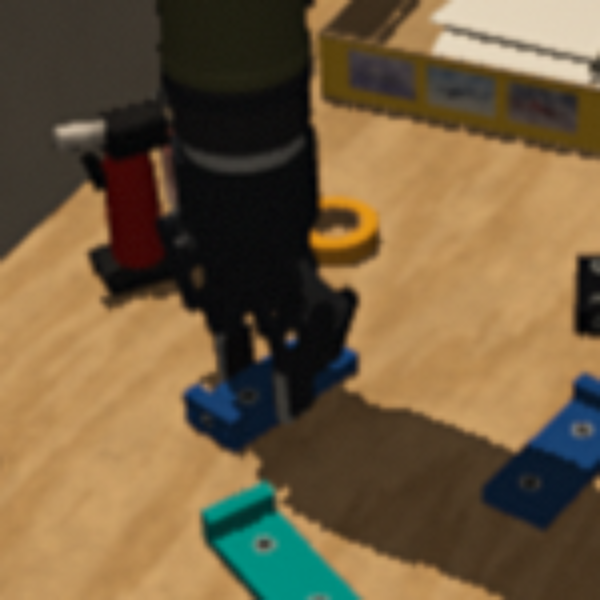

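The jaws have closed on the leg: the gap is 0.449, about 38 mm. The finger is seen against the near side of the leg at about (285,390) in the crop. I lift it.

```bash
python3 -m inch '[[[0,0,-0.1,0],[0,0,-0.2,0],[0,0,-0.35,0],[0,0,-0.35,0],[0,0,-0.35,0]]]'; python3 -c "
from h import *
go(495.7,231.2,120,96.9)
f=bot.grab_frame('scene');cv2.imwrite('pics/s3.png',cv2.resize(f[50:230,150:320],None,fx=3.3,fy=3.3,interpolation=cv2.INTER_CUBIC))"
```

```text
time_s: 4.2
position: [626.6, -56.3, 112.3]
tool_rot: [0.802, 0.597, -0.0, -0.0]
wrist_force: [-0.1, -0.5, -1.8]
finger_gap: 0.451
pos [626.6 -56.3 112.3] psi -16.7 tilt 0.05 j6 1.77 gap 0.451 F [-0.1 -0.5 -1.8] t 4.2
row [0.793, -0.6926, -0.0252] -0.3154 turn psi 113.6
```

View pics/s3.png

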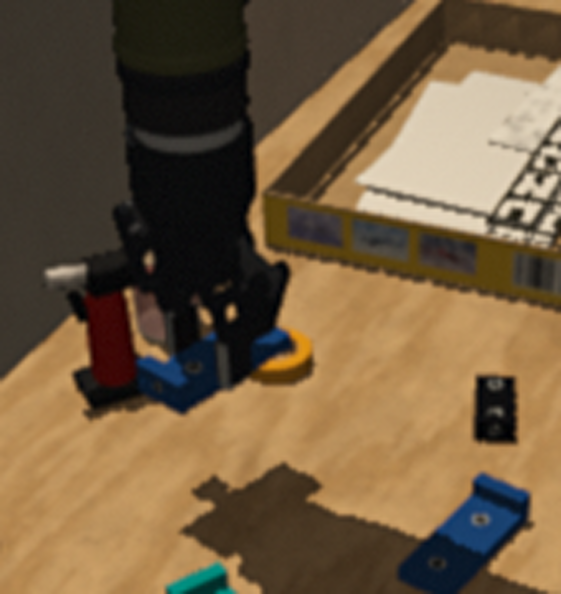

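It is held level. I carry it over and turn it.

```bash
python3 -m inch '[[[0.793,-0.69,-0.05,-0.315],[0.793,-0.69,-0.05,-0.315],[0.793,-0.69,-0.05,-0.315],[0.793,-0.69,-0.05,-0.315],[0.793,-0.69,-0.05,-0.315],[0.793,-0.69,-0.05,-0.315],[0.793,-0.69,-0.05,-0.315],[0.793,-0.69,-0.05,-0.315],[0.793,-0.69,-0.05,-0.315],[0.793,-0.69,-0.05,-0.315],[0.793,-0.69,-0.05,-0.315],[0.793,-0.69,-0.05,-0.315]]]'; python3 -c "
from h import *
go(495.7,231.2,60,96.9)
f=bot.grab_frame('scene');cv2.imwrite('pics/s4.png',cv2.resize(f[170:350,100:300],None,fx=3,fy=3,interpolation=cv2.INTER_CUBIC))
f=bot.grab_frame('top');cv2.imwrite('pics/t4.png',cv2.resize(f[120:270,100:300],None,fx=3,fy=3,interpolation=cv2.INTER_CUBIC))"
```

```text
time_s: 5.75
position: [495.9, 230.4, 126.4]
tool_rot: [-0.058, 0.998, -0.001, -0.001]
wrist_force: [-0.0, -0.0, -1.9]
finger_gap: 0.451
pos [495.9 230.4 126.4] psi 96.7 tilt 0.17 j6 0.32 gap 0.451 F [-0.  -0.  -1.9] t 5.75
row [-0.0003, 0.0028, 0.2214] -0.0006 turn psi 0.2
```

View pics/s4.png

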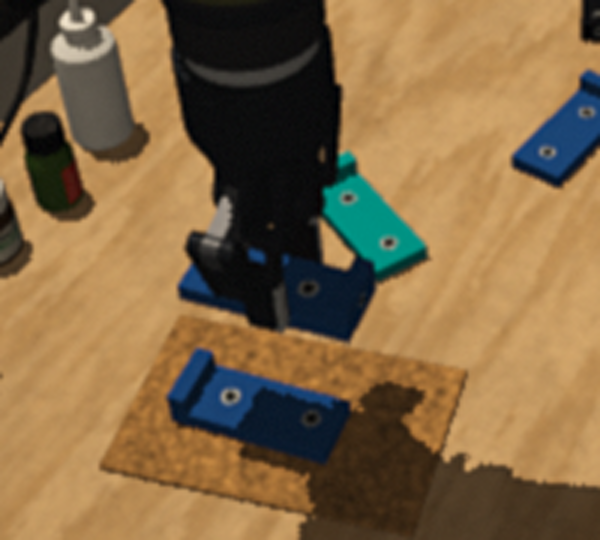

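View pics/t4.png

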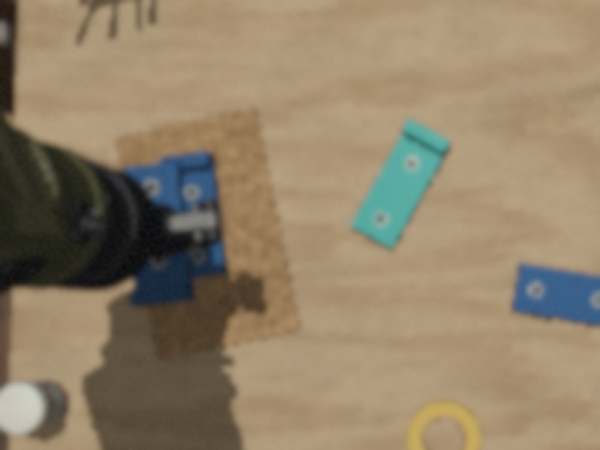

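The held bracket, with its upstand toward the robot, hangs over the bottom one. Its screw dots are at about (152,187) and (160,263) in the top crop. I check its offset from those.

```bash
python3 - <<'E'
from h import *
t=cv2.imread("pics/t4.png");g=cv2.cvtColor(t,cv2.COLOR_BGR2HSV)[...,1]
P=[]
for (u,v) in((152,187),(160,263)):
    w=np.clip(140-g[v-9:v+10,u-9:u+10].astype(float),0,None); yy,xx=np.mgrid[v-9:v+10,u-9:u+10]
    cu,cv_=(xx*w).sum()/w.sum(),(yy*w).sum()/w.sum()
    p=ray("top",(cu+.5)/3-.5+100,(cv_+.5)/3-.5+120,126.4-8.7+12);P.append(p);print(cu,cv_,p.round(1))
P=np.array(P);v=P[1]-P[0];print("ang",np.degrees(np.arctan2(v[1],v[0])),"sep",np.linalg.norm(v)); print("mid",P.mean(0)+6*v/np.linalg.norm(v))
print("want",500.7,231.8)
E
```

```text
150.69596045779517 187.53140721998292 [535.9 235.6]
158.6118127922819 260.53124424641896 [483.9 229.3]
ang -173.1862027626446 sep 52.40344433658062
mid [503.9219227  231.74444515]
want 500.7 231.8
```

```bash
python3 -c "
from h import *
go(492.7,231.2,36,96.9)"; python3 -m inch '[[[-0.01,0.002,0.1,0],[-0.01,0.002,0.2,0],[-0.01,0.002,0.26,0],[-0.01,0.002,0.29,0],[-0.01,0.002,0.3,0],[-0.01,0.002,0.3,0],[-0.01,0.002,0.3,0]]]'; python3 -c "
from h import *
go(492.7,231.2,25,96.9)"
```

```text
pos [496.3 230.6 127. ] psi 96.6 tilt 0.11 j6 0.32 gap 0.45 F [-1.   0.3 -1.4] t 5.85
row [0.011, 0.0037, 0.3032] -0.0007 turn psi 0.3
time_s: 6.72
position: [500.5, 232.1, 38.8]
tool_rot: [-0.059, 0.998, 0.0, 0.001]
wrist_force: [-0.1, -0.6, -1.8]
finger_gap: 0.449
pos [500.5 232.1  38.8] psi 96.7 tilt 0.08 j6 0.32 gap 0.449 F [-0.1 -0.6 -1.8] t 6.72
row [0.0263, -0.0001, 0.0459] -0.0005 turn psi 0.2
```

I had the sign of the x correction wrong, because the tool's x now points toward -x. I put that right and lower to about 28.

```bash
python3 -m inch '[[[0.026,0,0,-0.0005],[0.026,0,0.01,-0.0005],[0.026,0,0.025,-0.0005],[0.026,0,0.035,-0.0005],[0.026,0,0.035,-0.0005]]]'; python3 -c "
from h import *
go(492.7,231.2,25,96.9)"
```

```text
time_s: 7.35
position: [491.9, 230.8, 27.1]
tool_rot: [-0.06, 0.998, -0.0, -0.0]
wrist_force: [1.0, 0.4, -1.6]
finger_gap: 0.445
pos [491.9 230.8  27.1] psi 96.9 tilt 0.04 j6 0.32 gap 0.445 F [ 1.   0.4 -1.6] t 7.35
row [-0.0027, 0.0009, 0.0069] 0.0001 turn psi -0.0
```

```bash
python3 -m inch '[[[0,0.001,0.004,0],[0,0.001,0.008,0],[0,0.001,0.008,0]]]'; python3 -c "
from h import *
go(492.7,231.2,25,96.9)
f=bot.grab_frame('scene');cv2.imwrite('pics/s5.png',cv2.resize(f[220:350,100:300],None,fx=4,fy=4,interpolation=cv2.INTER_CUBIC))"
```

```text
time_s: 7.72
position: [492.1, 231.2, 25.0]
tool_rot: [-0.06, 0.998, -0.0, -0.0]
wrist_force: [-0.7, -0.1, -0.6]
finger_gap: 0.446
pos [492.1 231.2  25. ] psi 96.9 tilt 0.01 j6 0.32 gap 0.446 F [-0.7 -0.1 -0.6] t 7.72
row [-0.0021, -0.0003, 0.0001] 0.0001 turn psi -0.0
```

View pics/s5.png

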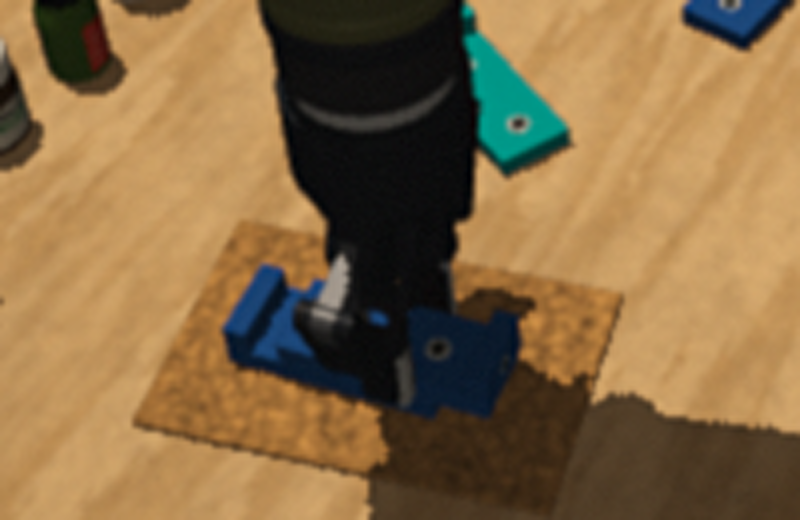

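It is almost on, with its plain end at about (285,340), just short of the upstand below. I lower until it touches.

```bash
python3 -m inch '[[[0,0,0.003,0],[0,0,0.005,0],[0,0,0.005,0]]]'
```

```text
time_s: 8.15
position: [492.2, 231.3, 24.7]
tool_rot: [-0.06, 0.998, 0.0, 0.0]
wrist_force: [-3.4, -1.8, 9.3]
finger_gap: 0.447
```

Contact: 9 N. I release and go straight up.

```bash
python3 -m inch '[[[0,0,-0.003,0],[0,0,-0.003,0],[0,0,-0.003,0],[0,0,-0.003,0],[0,0,-0.1,0],[0,0,-0.25,0],[0,0,-0.4,0],[0,0,-0.4,0],[0,0,-0.4,0]]]' -0.6; python3 -c "
from h import *
go(455,-79.4,130,-10)"
```

```text
time_s: 9.28
position: [491.8, 231.1, 143.1]
tool_rot: [-0.06, 0.998, -0.0, -0.0]
wrist_force: [0.3, 0.2, 0.5]
finger_gap: 0.798
pos [491.8 231.1 143.1] psi 96.9 tilt 0.02 j6 0.32 gap 0.798 F [0.3 0.2 0.5] t 9.28
row [0.2466, -1.0127, 0.0439] 0.297 turn psi -106.9
```

```bash
python3 -m inch '[[[0.247,-1,0.02,0.297],[0.247,-1,0.02,0.297],[0.247,-1,0.02,0.297],[0.247,-1,0.02,0.297],[0.247,-1,0.02,0.297],[0.247,-1,0.02,0.297],[0.247,-1,0.02,0.297],[0.247,-1,0.02,0.297],[0.247,-1,0.02,0.297],[0.247,-1,0.02,0.297],[0.247,-1,0.02,0.297],[0.247,-1,0.02,0.297]]]'; python3 - <<'E'
from h import *
go(455,-79.4,10.5,-10)
s=bot.grab_frame('scene');t=bot.grab_frame('top')
cv2.imwrite('pics/s6.png',cv2.resize(s[220:350,100:300],None,fx=4,fy=4,interpolation=cv2.INTER_CUBIC))
cv2.imwrite('pics/t6.png',cv2.resize(t[130:270,130:330],None,fx=4,fy=4,interpolation=cv2.INTER_CUBIC))
cv2.imwrite('pics/s6f.png',s);cv2.imwrite('pics/t6f.png',t)
E
```

```text
time_s: 10.78
position: [454.0, -75.4, 136.7]
tool_rot: [0.765, 0.644, -0.001, -0.001]
wrist_force: [0.1, 0.7, 0.9]
finger_gap: 0.799
pos [454.  -75.4 136.7] psi -9.8 tilt 0.1 j6 1.58 gap 0.799 F [0.1 0.7 0.9] t 10.78
row [-0.0126, 0.0062, 0.4207] 0.0005 turn psi -0.2
```

View pics/s6.png

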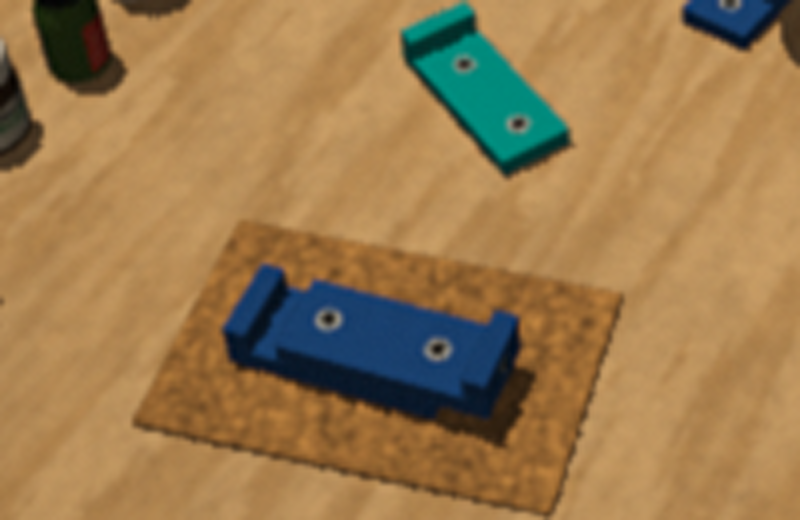

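View pics/t6.png

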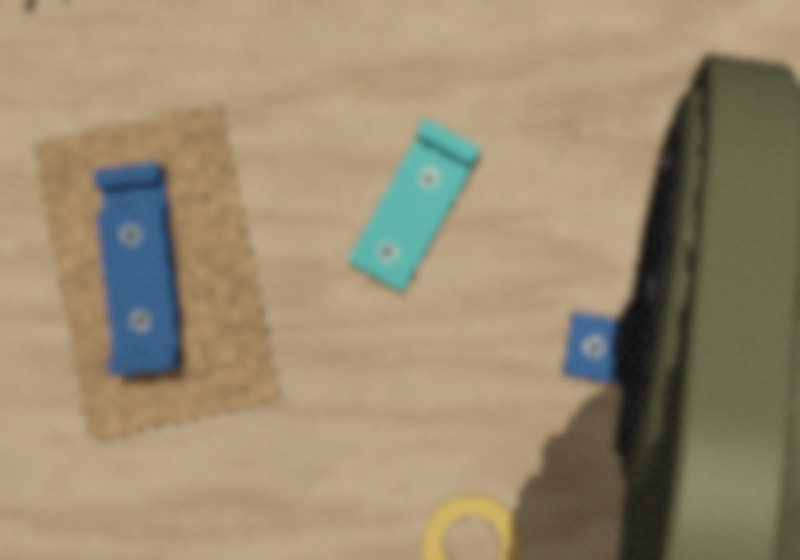

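The second bracket lies squarely and flat on the bottom one. Its upstand is past the plain end at (490,350), and its own plain end is just short of the upstand below at (255,310). I measure it.

```bash
python3 - <<'E'
from h import *
a=dots("top",cv2.imread('pics/t6f.png'),[(165,197)],28)[0]
b=dots("scene",cv2.imread('pics/s6f.png'),[(196,305)],28)[0]
for d in(a,b):
    d=d[d[:,0].argsort()];v=d[0]-d[1];v/=np.linalg.norm(v);M=d.mean(0)+6*v
    D=M-np.array([524.5,234.7]);c,s=np.cos(np.radians(6.9)),np.sin(np.radians(6.9))
    print("mid",M.round(1),"ang",np.degrees(np.arctan2(v[1],v[0])).round(1),"in bottom frame",(D@[c,s]).round(1),(D@[-s,c]).round(1))
E
python3 -m inch '[[[-0.012,0.005,0.2,0],[-0.012,0.005,0.3,0],[-0.012,0.005,0.37,0],[-0.012,0.005,0.4,0],[-0.012,0.005,0.415,0],[-0.012,0.005,0.415,0]]]'; python3 -c "
from h import *
go(455,-79.4,9,-10)"
```

```text
top (165, 197) [40 40] [[532.7, 236.8], [480.5, 230.4]]
scene (196, 305) [37 36] [[531.7, 236.4], [479.9, 230.1]]
mid [500.7 232.9] ang -173.0 in bottom frame -23.9 1.0
mid [499.8 232.5] ang -173.0 in bottom frame -24.7 0.8
time_s: 11.62
position: [456.0, -79.4, 13.5]
tool_rot: [0.766, 0.643, 0.0, 0.0]
wrist_force: [-0.1, 0.1, 0.2]
finger_gap: 0.8
pos [456.  -79.4  13.5] psi -10.0 tilt 0.04 j6 1.57 gap 0.8 F [-0.1  0.1  0.2] t 11.62
row [-0.0007, -0.0034, 0.0151] 0.0001 turn psi -0.0
```

```bash
python3 -m inch '[[[0,-0.003,0.013,0],[0,-0.003,0.013,0],[0,-0.003,0.013,0]]]'; python3 -m inch '[[[0,0,0,0],[0,0,0,0],[0,0,0,0],[0,0,0,0],[0,0,0,0],[0,0,0,0]]]' 0.6; python3 -c "
from h import *
go(455,-79.4,9,-10)"
```

```text
time_s: 12.0
position: [454.9, -79.2, 9.4]
tool_rot: [0.766, 0.643, 0.0, 0.0]
wrist_force: [-0.7, -0.2, 0.2]
finger_gap: 0.804
time_s: 12.75
position: [454.8, -79.2, 9.7]
tool_rot: [0.766, 0.643, 0.0, 0.0]
wrist_force: [-1.8, 0.8, 6.3]
finger_gap: 0.446
pos [454.8 -79.2   9.7] psi -10.0 tilt 0.01 j6 1.57 gap 0.446 F [-1.8  0.8  6.3] t 12.75
row [-0.0006, 0.0009, 0.0022] 0.0 turn psi -0.0
```

It is gripped: the gap is 0.446. I lift it.

```bash
python3 -m inch '[[[0,0,-0.1,0],[0,0,-0.25,0],[0,0,-0.4,0],[0,0,-0.4,0],[0,0,-0.4,0]]]'; python3 -c "
from h import *
go(528,235.7,130,96.9)"
```

```text
time_s: 13.38
position: [454.1, -79.0, 128.5]
tool_rot: [0.766, 0.643, -0.0, -0.0]
wrist_force: [-1.0, 0.3, -2.1]
finger_gap: 0.447
pos [454.1 -79.  128.5] psi -10.0 tilt 0.04 j6 1.57 gap 0.447 F [-1.   0.3 -2.1] t 13.38
row [1.0759, 0.0604, -0.0049] -0.2969 turn psi 106.9
```

```bash
python3 -m inch '[[[1,0.06,0,-0.297],[1,0.06,0,-0.297],[1,0.06,0,-0.297],[1,0.06,0,-0.297],[1,0.06,0,-0.297],[1,0.06,0,-0.297],[1,0.06,0,-0.297],[1,0.06,0,-0.297],[1,0.06,0,-0.297],[1,0.06,0,-0.297],[1,0.06,0,-0.297]]]'; python3 -c "
from h import *
go(528,235.7,130,96.9)"
```

```text
time_s: 14.75
position: [523.1, 212.6, 127.1]
tool_rot: [-0.059, 0.998, -0.001, -0.002]
wrist_force: [0.5, -0.1, -1.1]
finger_gap: 0.448
pos [523.1 212.6 127.1] psi 96.8 tilt 0.21 j6 0.27 gap 0.448 F [ 0.5 -0.1 -1.1] t 14.75
row [-0.0253, 0.0745, -0.01] -0.0002 turn psi 0.1
```

```bash
python3 -m inch '[[[-0.025,0.074,0,0],[-0.025,0.074,0,0],[-0.025,0.074,0,0],[-0.025,0.074,0,0]]]'; python3 - <<'E'
from h import *
go(528,235.7,130,96.9)
s=bot.grab_frame('scene');t=bot.grab_frame('top')
cv2.imwrite('pics/s7.png',cv2.resize(s[170:350,100:300],None,fx=3,fy=3,interpolation=cv2.INTER_CUBIC))
cv2.imwrite('pics/t7.png',cv2.resize(t[120:270,100:300],None,fx=3,fy=3,interpolation=cv2.INTER_CUBIC))
E
```

```text
time_s: 15.25
position: [529.1, 236.0, 129.0]
tool_rot: [-0.06, 0.998, -0.0, -0.0]
wrist_force: [0.3, -0.4, -1.0]
finger_gap: 0.448
pos [529.1 236.  129. ] psi 96.9 tilt 0.02 j6 0.3 gap 0.448 F [ 0.3 -0.4 -1. ] t 15.25
row [0.0036, -0.0006, -0.0032] -0.0 turn psi 0.0
```

View pics/s7.png

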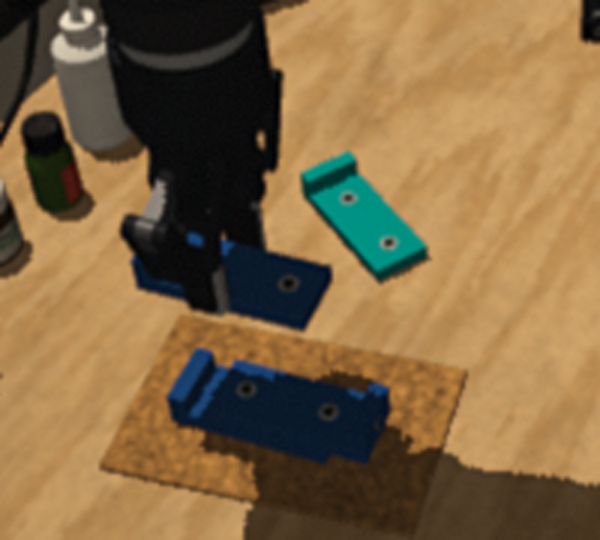

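View pics/t7.png

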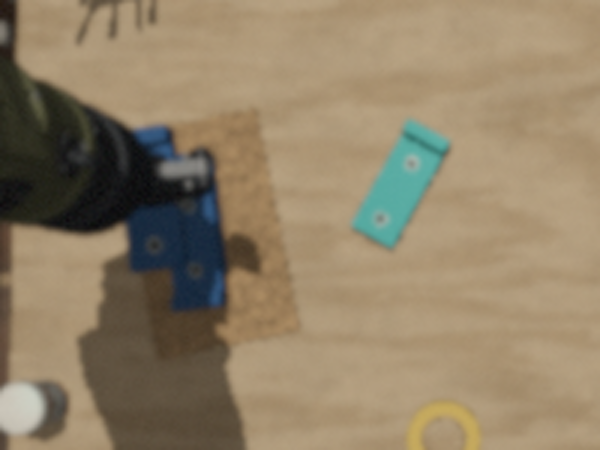

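The held bracket's upstand points away from the robot. Its plain-end dot is at (288,284) in the scene crop and (155,245) in the top crop. I compare that with the target (492.7, 230.9).

```bash
python3 - <<'E'
from h import *
for n,u,v,f,o in(("top",155,245,"t7",(100,120)),("scene",288,284,"s7",(100,170))):
    g=cv2.cvtColor(cv2.imread(f"pics/{f}.png"),cv2.COLOR_BGR2HSV)[...,1]
    w=np.clip(170-g[v-10:v+11,u-10:u+11].astype(float),0,None); yy,xx=np.mgrid[v-10:v+11,u-10:u+11]
    cu,c2=(xx*w).sum()/w.sum(),(yy*w).sum()/w.sum()
    print(n,cu,c2,ray(n,(cu+.5)/3-.5+o[0],(c2+.5)/3-.5+o[1],131.3))
E
```

```text
top 154.36151692662386 244.81574799444797 [494.93916801 232.00527908]
scene 288.1357021445037 283.2671665075558 [494.21045671 231.88568879]
```

```bash
python3 -m inch '[[[0.007,0,0.1,0],[0.007,0,0.2,0],[0.007,0,0.25,0],[0.007,0,0.26,0],[0.007,0,0.265,0],[0.007,0,0.265,0],[0.007,0,0.265,0]]]'; python3 -c "
from h import *
go(527,235.8,38,96.9)"
```

```text
time_s: 16.23
position: [527.7, 236.1, 50.5]
tool_rot: [-0.06, 0.998, 0.0, 0.001]
wrist_force: [0.3, -1.2, -1.8]
finger_gap: 0.448
pos [527.7 236.1  50.5] psi 96.9 tilt 0.08 j6 0.3 gap 0.448 F [ 0.3 -1.2 -1.8] t 16.23
row [0.0027, -0.0008, 0.0416] 0.0001 turn psi -0.0
```

```bash
python3 -m inch '[[[0.002,-0.001,0.02,0],[0.002,-0.001,0.03,0],[0.002,-0.001,0.036,0],[0.002,-0.001,0.038,0],[0.002,-0.001,0.038,0]]]'; python3 -c "
from h import *
go(527,235.8,37.7,96.9)"
```

```text
time_s: 16.85
position: [526.6, 235.5, 38.3]
tool_rot: [-0.06, 0.998, -0.0, -0.0]
wrist_force: [-0.1, -0.6, -2.1]
finger_gap: 0.449
pos [526.6 235.5  38.3] psi 96.9 tilt 0.0 j6 0.3 gap 0.449 F [-0.1 -0.6 -2.1] t 16.85
row [-0.0014, 0.0008, 0.0019] 0.0001 turn psi -0.0
```

```bash
python3 -m inch '[[[0,0,0.002,0],[0,0,0.004,0],[0,0,0.004,0]]]'
```

```text
time_s: 17.23
position: [526.8, 235.6, 37.7]
tool_rot: [-0.06, 0.998, 0.0, 0.0]
wrist_force: [-2.1, -1.7, 4.6]
finger_gap: 0.444
```

Contact at the expected height. I release and go up.

```bash
python3 -m inch '[[[0,0,-0.003,0],[0,0,-0.003,0],[0,0,-0.003,0],[0,0,-0.003,0],[0,0,-0.1,0],[0,0,-0.25,0],[0,0,-0.4,0],[0,0,-0.4,0],[0,0,-0.4,0]]]' -0.6;  python3 -m inch '[[[0,-1,0,0],[0,-1,0,0],[0,-1,0,0],[0,-1,0,0],[0,-1,0,0],[0,-1,0,0]]]'; python3 - <<'E'
from h import *
s=bot.grab_frame('scene');t=bot.grab_frame('top')
cv2.imwrite('pics/s8.png',cv2.resize(s[220:350,100:300],None,fx=4,fy=4,interpolation=cv2.INTER_CUBIC))
cv2.imwrite('pics/t8.png',cv2.resize(t[130:270,130:330],None,fx=4,fy=4,interpolation=cv2.INTER_CUBIC))
cv2.imwrite('pics/s8f.png',s);cv2.imwrite('pics/t8f.png',t)
a=dots("top",t,[(165,192)],40)[0]
b=dots("scene",s,[(193,297)],40)[0]
for d in(a,b):
    d=d[(-d[:,0]).argsort()];v=d[0]-d[1];v/=np.linalg.norm(v);M=d.mean(0)+6*v
    D=M-np.array([500.3,232.7]);q=np.radians(187);c,s=np.cos(q),np.sin(q)
    print("mid",M.round(1),"ang",np.degrees(np.arctan2(v[1],v[0])).round(1),"in A frame",(D@[c,s]).round(1),(D@[-s,c]).round(1))
E
```

```text
time_s: 18.35
position: [526.4, 235.4, 156.7]
tool_rot: [-0.06, 0.998, -0.0, -0.0]
wrist_force: [-0.8, 0.8, 0.0]
finger_gap: 0.8
time_s: 19.1
position: [561.8, -65.5, 155.1]
tool_rot: [-0.058, 0.998, -0.0, -0.001]
wrist_force: [0.6, 1.1, 0.3]
finger_gap: 0.805
top (165, 192) [46 45] [[492.7, 231.6], [544.4, 238.1]]
scene (193, 297) [37 36] [[543.5, 237.8], [491.7, 231.5]]
mid [524.5 235.6] ang 7.3 in A frame -24.4 0.1
mid [523.6 235.4] ang 6.9 in A frame -23.4 0.2
```

View pics/s8.png

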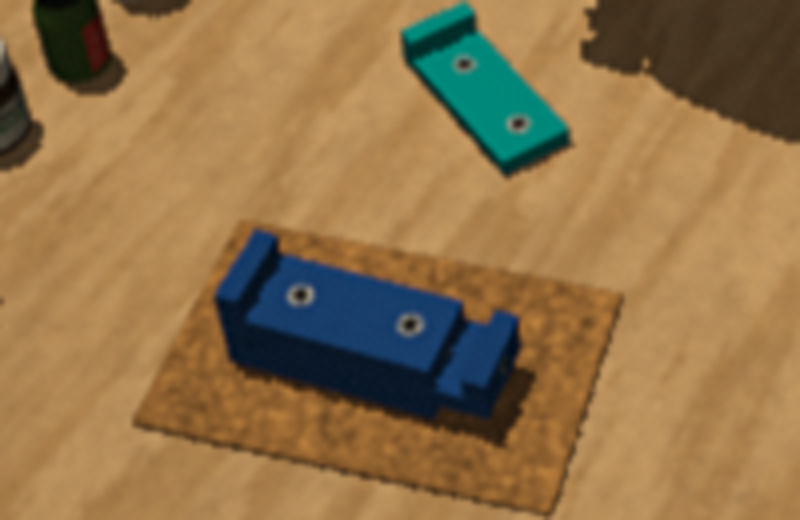

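View pics/t8.png

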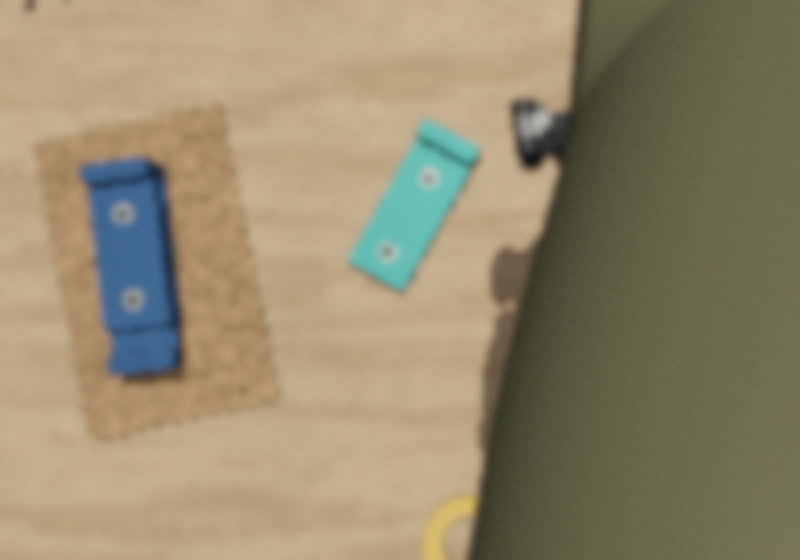

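The pictures show a level, square pile of three. The top bracket's upstand, at (245,265) in the scene crop, stands over the bottom one's, and its plain end at (455,330) stops short of the middle one's upstand. The gripper is clear and high.

```bash
python3 -m inch '[[[0,0,0,0],[0,0,0,0],[0,0,0,0],[0,0,0,0]]]'; python3 -c "
from bench import bot
bot.sign_off()"
```

```text
time_s: 19.7
position: [562.8, -61.8, 157.2]
tool_rot: [-0.061, 0.998, -0.0, 0.0]
wrist_force: [0.4, 0.3, -0.6]
finger_gap: 0.797
the job is handed in; nothing more can be done
```

The three blue brackets are stacked in a pile on the cork pad, each turned end for end on the one below. I handed the job in at about 20 s; no verdict is reported.

| Bracket | Placed on | Offset toward plain end of the one below (allowed 8–41 mm) | Sideways (allowed 16 mm) | Turn error |
|---|---|---|---|---|
| Far loose one | Bottom bracket | 24 mm | 1 mm | under 1° |
| Near loose one | Far one | 24 mm | under 1 mm | under 1° |

- **Agreement between views:** the two cameras matched to about 1 mm.
- **Level and height:** I judged level by eye in the scene view. The heights fit because both brackets touched down within about 1 mm of where I expected.
- **Not measured:** I did not re-measure the bottom bracket once it was covered, but its visible end looked unmoved. I did not measure the black bracket again either; the arm never went near it.
- **Corrected on the way:** I had the sign of one small sideways correction wrong while lowering the first bracket, and put it right before it touched down.

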